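# Put the weighing kit back in its holders

## Task

The weighing is finished and the balance's draught shield has been taken down: put the kit away, each thing in the holder made for it. The shield's left and right panel feet are mirror images and each must lie flat in the tray whose L-shaped recess matches it, the white sample pot stands upright in the round holder, and the stack of weighing boats sits flat between the corners of the square holder; leave the timer standing where it is.

Things in the scene. Friction and masses are not known exactly. Their poses are not given: they have to be found in the camera images.
- left_foot_grip (a point): Left panel foot: loose aluminium L, 120 g. Plate 8 mm thick: long leg x -46 to 34, y -11 to 11 mm; short leg at x 12 to 34 reaching to y +41 (seen from above, going along the long leg to the corner, the short leg turns LEFT). Slotted upright on the long leg, 30 long (x), 16 wide (y), top at 50 mm: grasp across y. Point: axis of the upright, 32 mm above the underside; foot's axes, z up.
- right_foot_grip (a point): Right panel foot: exact mirror image of the left one, same sizes and weight: short leg at x 12 to 34 reaching to y -41 mm (seen from above, going along the long leg to the corner, the short leg turns RIGHT). Grasp the same upright across y (16 mm). Point: axis of the upright, 32 mm above the underside; foot's axes, z up.
- pot_mid (a point): White plastic sample pot with a white screw lid and a green stripe, round, standing upright, 54 mm diameter, 68 mm high, about 70 g. The point lies on its axis half-way up, 34 mm above its underside; z up. Any grasp yaw will do.
- boats_mid (a point): Nested stack of white square weighing boats, one rigid block, 60 x 60 mm (sides along its x and y), 28 mm high, some 30 g. The point lies at its centre, 13 mm above the face it stands on and 13 mm below its top. Grasp it from above across two opposite sides (along x or y).
- left_tray_seat (a point): Fixed grey tray, 102 x 74 mm, with a dark-floored L-shaped recess for the left foot. Recess: the foot's outline widened 7 mm all round, 6 mm deep, floor 3 mm and edge 9 mm above the bench. Point: on the recess floor straight under where the left foot's point belongs; same axes (foot seated at the same yaw, its point 32 mm above this one).
- right_tray_seat (a point): Fixed grey tray with the mirror-image L-shaped recess, for the right foot; same sizes as the left tray. Point: on the recess floor straight under where the right foot's point belongs; same axes (foot seated at the same yaw, its point 32 mm above this one).
- round_holder_seat (a point): Grey round dish-shaped holder for the sample pot, fixed to the bench: bore 70 mm, outside 82 mm, rim 14 mm above the bench, dark inner floor 3 mm above the bench. The point lies at the centre of the inner floor.
- square_holder_seat (a point): Grey square holder for the weighing boats, fixed to the bench: base plate 84 x 84 mm, 3 mm thick, with a raised angle at each corner, 76 mm apart inside, tops 13 mm above the bench; the middle 54 mm of every side is open for fingers. Point: centre of the base's upper face, x and y along its sides.
- timer_mid (a point): Bystander: a small white digital timer with a grey display and three round buttons, standing loose among the things, 35 x 68 mm (x, y), 65 mm high; leave it. The point lies at its middle, 32 mm above the bench.
There are look-alikes about, which are no part of the job. What is shaped like the part that bears square_holder_seat but blue or turquoise is not meant.

How it is judged:
At the end, for the whole second after the job is handed in: Each panel foot lies flat in its own L recess (within 12 mm and 0.35 rad), the pot stands upright on the floor of the round holder (within 13 mm of centre), the boats lie flat on the base of the square holder (within 14 mm); all tilted under 0.12 rad and seated to within 3 mm of full depth (horizontal distance between left_foot_grip and left_tray_seat below 0.012 m and z of left_foot_grip in the frame of left_tray_seat between 0.028 and 0.035 m and angle between each of left_foot_grip, right_foot_grip, pot_mid, boats_mid's own z axis and vertical below 0.12 rad and angle between the x axis of left_foot_grip and the x axis of left_tray_seat, either way round below 0.35 rad and horizontal distance between right_foot_grip and right_tray_seat below 0.012 m and z of right_foot_grip in the frame of right_tray_seat between 0.028 and 0.035 m and angle between the x axis of right_foot_grip and the x axis of right_tray_seat, either way round below 0.35 rad and horizontal distance between pot_mid and round_holder_seat below 0.013 m and z of pot_mid in the frame of round_holder_seat between 0.03 and 0.037 m and horizontal distance between boats_mid and square_holder_seat below 0.014 m and z of boats_mid in the frame of square_holder_seat between 0.009 and 0.016 m); the robot touches nothing.
It fails at once if the timer is pushed more than 30 mm away or tipped (distance of timer_mid from where it was at the start of the episode above 0.03 m or angle between timer_mid's own z axis and vertical above 0.3 rad).
It also fails if it takes over 106 s, if anything falls off the work surface, if the arm or the gripper's body presses on something with over 40 N, if the wrist force passes 120 N, or if a joint passes its speed limit or range.

## Robot

A 7-joint arm with a two-finger parallel gripper is mounted at the origin on a cart in front of the work surface, level with it; the furniture and walls round the work are solid. World frame = base frame: x ahead of the robot, y to its left, z up, the work surface at z = 0. Lengths are in m, angles in rad, forces in N, time in s.
With the tool pointing down it reaches from about 0.425 to 0.95 m from the base axis. Payload 4.7 kg.
Tool frame: the origin (TCP) lies between the finger pads; the fingertips stand 25 mm ahead of it and the grasp point (between the pads) lies 6 mm ahead of it; x points along the fingers, z is the direction in which the jaws open and shut, and the axes are right-handed (so a half turn about x gives the same grasp; the last joint's range is limited). The gripper opens to 85 mm and grips with 20 to 120 N. Pads are 22 mm wide; open, the fingers measure 114 mm over their backs; the gripper's body (76 mm by 85 mm) begins 54 mm behind the grasp point. The pads swing forward as they close: fully open they stand 13 mm farther back than shut.
Start: joints at [1.18, 0.469, -0.049, 1.532, 0.024, 1.141, -0.082], TCP at [0.239, -0.631, 0.256] pointing down, gripper open.
Joint ranges: [-2.59, 2.59], [-0.33, 1.99], [-1.39, 1.29], [0.1, 2.45], [-1.04, 4.18], [0.21, 1.99], [-2.66, 2.66]. Speed limits (rad/s): [2.57, 2.57, 3.14, 3.14, 3.14, 3.14, 3.14].

## Interface

Orientations are given as a 3x3 rotation matrix whose columns are the frame's x, y, z axes.
In Python, from rig import * gives the robot as it stands. Calls block until the motion is done:
- movep(position, orientation): joint-space move of the TCP to a pose.
- move_l(position, attitude=None, feed=0.15, until_force=None): straight line of the TCP; attitude=None keeps the orientation; feed is the mean speed in m/s. With until_force (N) it stops when the force on the tool has changed by that much, and returns True; else False.
- move_joints(angles): joint-space move.
- command_gripper(opening, newtons=None): finger opening in m; newtons is the grip in N (None keeps the last); returns when the fingers have stopped.
- sleep(seconds).
- inverse_kinematics(position, orientation): joint angles nearest the present ones, or None.
- sense(): the state.
- camera(name): name is "scene" or "top" or "wrist"; returns (picture, depth): 384x512x3 uint8, red, green, blue; 384x512 float32, m along the optical axis (not along the pixel's ray), 0 where there is no reading.
- camera_params(name): a dict with "K" (3x3 intrinsics, pixels), "position" and "rotation" of the camera in the world; the wrist camera has in their place "tool_from_camera" (4x4, takes a point from camera to tool coordinates, whose origin is the TCP and whose axes are the tool frame's). Camera axes: x right, y down, z forward; pixel columns grow to the right and rows downward; lengths in m; the calibration is good to about 2 mm. A picture is of the moment at which its call begins: read the wrist's pose just before it. camera_params takes no time and is no camera call.
A pose or a line that the arm cannot do raises Unreachable and nothing moves.
- finish_job(): hands the job in, once; it reports no verdict.
The state is a dict: "time_s": time; "joint_pos": joint angles; "qd": joint speeds; "joint_efforts": joint torques, N m; "position": TCP position; "tcp_rot": TCP orientation; "wrist_force": force on the tool from outside, world axes, zero at the start; "ft_torque": the same for the moment, N m; "finger_gap": finger opening in m.
Only numpy, scipy, OpenCV 4.12 (cv2) and the standard library are available. Lean on these libraries where they do the work, as an engineer would, in place of code of your own. Each camera call takes 0.05 s, during which the arm holds its last target.

## Working session

There is one attempt and no reset: what is moved stays moved. The work goes in short steps, each a Python script; the robot and the scene stay as the last script left them, time stands still between calls to the robot, and variables do not carry over. Pictures are saved under pics/ and viewed, and the job is handed in when it is done.

```bash
mkdir -p pics; ls; python3 - <<'E'
from rig import *
import cv2,numpy as np
for n in ("scene","top"):
    p,d=camera(n); cv2.imwrite(f"pics/{n}0.png",cv2.resize(p[:,:,::-1],(800,600),interpolation=cv2.INTER_CUBIC)); np.savez(f"{n}0.npz",p=p,d=d)
    print(n,camera_params(n))
print(camera_params("wrist")); s=sense(); print(s["time_s"],s["tcp_rot"],s["position"])
E
```

```text
pics
scene {'K': array([[379.32833248,   0.        , 259.25380211],
       [  0.        , 379.32833248, 194.65631715],
       [  0.        ,   0.        ,   1.        ]]), 'position': array([-0.4453071 , -0.4458705 ,  0.86030227]), 'rotation': array([[ 0.53847019, -0.48344337,  0.69016835],
       [-0.84264325, -0.30749013,  0.44204318],
       [-0.00148288, -0.81959278, -0.57294456]])}
top {'K': array([[408.20535277,   0.        , 245.64564405],
       [  0.        , 408.20535277, 194.39792801],
       [  0.        ,   0.        ,   1.        ]]), 'position': array([0.33526628, 0.16914325, 1.34496184]), 'rotation': array([[-0.0285048 , -0.98933058,  0.14287228],
       [-0.99958588,  0.0276481 , -0.0079783 ],
       [ 0.00394303, -0.14304053, -0.98970898]])}
{'K': array([[345.08408972,   0.        , 258.37871378],
       [  0.        , 345.08408972, 194.27702416],
       [  0.        ,   0.        ,   1.        ]]), 'tool_from_camera': array([[ 5.70547617e-04, -2.83619528e-01,  9.58936722e-01,
        -1.18846030e-01],
       [-8.57501042e-04, -9.58936665e-01, -2.83619001e-01,
         7.23875211e-02],
       [ 9.99999470e-01, -6.60471094e-04, -7.90323070e-04,
        -6.92533772e-04],
       [ 0.00000000e+00,  0.00000000e+00,  0.00000000e+00,
         1.00000000e+00]])}
0.1 [[-7.01967119e-04  9.35269630e-01  3.53935342e-01]
 [ 1.65717500e-03  3.53936031e-01 -9.35268165e-01]
 [-9.99998381e-01 -6.99946980e-05 -1.79835691e-03]] [ 0.2387257  -0.63085521  0.25534178]
```

View pics/top0.png

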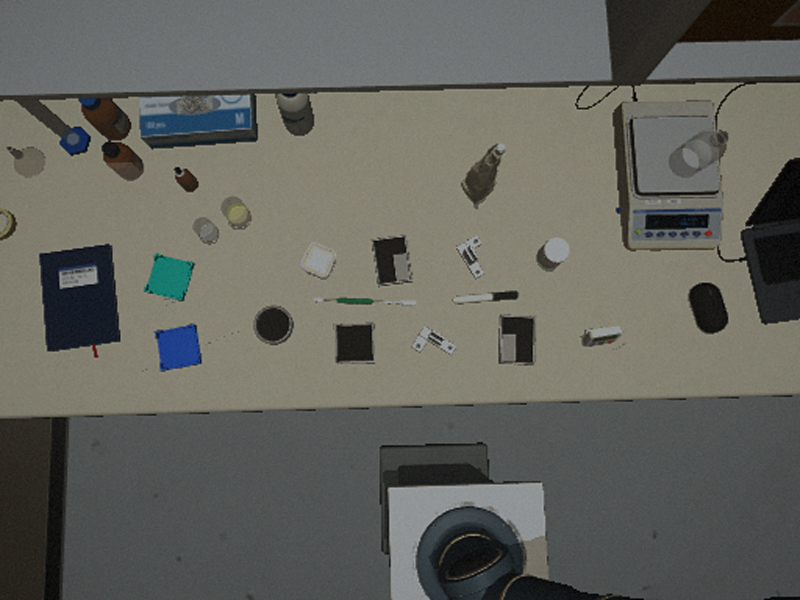

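View pics/scene0.png

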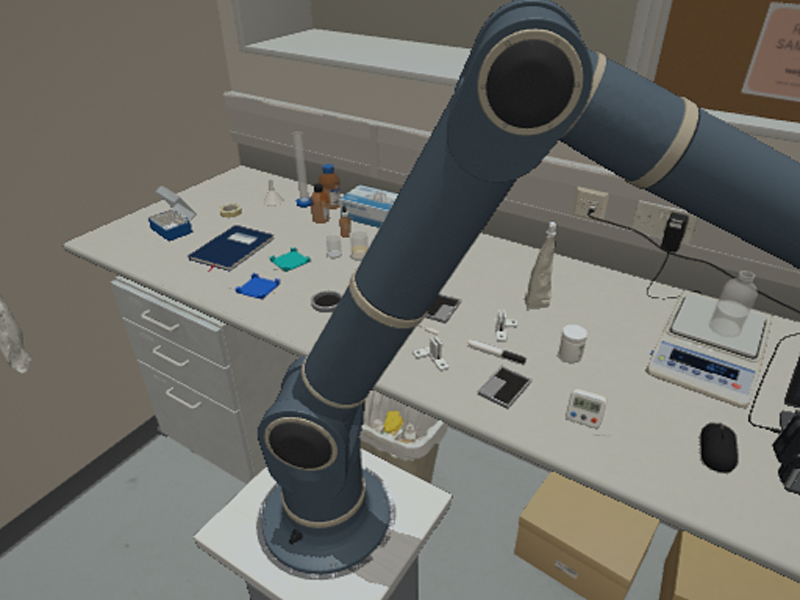

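The top view (800-px scale) shows:
- trays at (392,260) and (517,340)
- round holder at (273,325)
- dark square holder at (355,343); the blue and turquoise look-alikes are to its left
- boats at (318,260) and pot at (553,252)
- feet at (470,255) and (435,340)
- timer at (602,336)

Next I'll zoom in.

```bash
cat > h.py <<'E'
import numpy as np,cv2
from rig import *
def ray(cp,u,v,z,pos=None,rot=None):
    pos=cp["position"] if pos is None else pos; rot=cp["rotation"] if rot is None else rot
    uv=np.atleast_2d(np.c_[u,v]).astype(float); K=cp["K"]
    d=np.c_[(uv[:,0]-K[0,2])/K[0,0],(uv[:,1]-K[1,2])/K[1,1],np.ones(len(uv))]@rot.T
    t=(z-pos[2])/d[:,2]; return pos+d*t[:,None]
E
python3 - <<'E'
from h import *
f=np.load("top0.npz"); p=f["p"]
# rectified bench plane view: x up, y left; 
cp=camera_params("top"); K=cp["K"];R=cp["rotation"];t=cp["position"]
print(ray(cp,[205,251,302,301,331,227,354,175,385],[166,166,163,218,218,219,161,208,215],0.0).round(3))
c=p[140:245,150:410]; cv2.imwrite("pics/topcrop.png",cv2.resize(c[:,:,::-1],None,fx=3,fy=3,interpolation=cv2.INTER_CUBIC))
E
```

```text
[[ 0.63   0.292  0.   ]
 [ 0.625  0.138  0.   ]
 [ 0.631 -0.034  0.   ]
 [ 0.446 -0.022  0.   ]
 [ 0.443 -0.121  0.   ]
 [ 0.449  0.222  0.   ]
 [ 0.633 -0.21   0.   ]
 [ 0.49   0.393  0.   ]
 [ 0.448 -0.301  0.   ]]
```

View pics/topcrop.png

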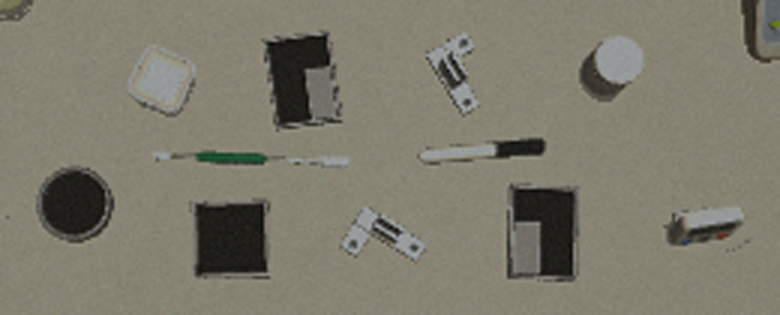

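```bash
cat >> h.py <<'E'
def down(yaw):
    # tool y axis at angle yaw from world x (camera side), x down ; z = x cross y
    c,s=np.cos(yaw),np.sin(yaw); x=np.array([0,0,-1.]);y=np.array([c,s,0]);return np.c_[x,y,np.cross(x,y)]
def wshot(name):
    s=sense(); p,d=camera("wrist"); cp=camera_params("wrist"); T=cp["tool_from_camera"]
    R=s["tcp_rot"]@T[:3,:3]; t=s["position"]+s["tcp_rot"]@T[:3,3]
    np.savez(name+".npz",p=p,d=d,R=R,t=t,K=cp["K"])
    cv2.imwrite(f"pics/{name}.png",cv2.resize(p[:,:,::-1],(800,600),interpolation=cv2.INTER_CUBIC))
def load(name):
    f=np.load(name+".npz"); return f["p"],f["d"],dict(K=f["K"],position=f["t"],rotation=f["R"])
E
python3 - <<'E'
from h import *
print(down(0).round(2).tolist(), inverse_kinematics([0.57,-0.16,0.3],down(0)), inverse_kinematics([0.57,0.13,0.3],down(0)))
movep([0.57,-0.16,0.3],down(0)); print(sense()["time_s"],sense()["position"])
wshot("w1")
movep([0.57,0.13,0.3],down(0)); print(sense()["time_s"],sense()["position"])
wshot("w2")
E
```

```text
[[0.0, 1.0, 0.0], [0.0, 0.0, -1.0], [-1.0, 0.0, 0.0]] [ 0.42260819  0.31469589 -0.28229692  1.6706915   0.0938018   1.1694858
 -1.45402965] [ 0.30338255  0.39024532 -0.79520104  1.66655988  0.29461551  1.20943022
 -2.13042717]
2.175 [ 0.56969415 -0.16135813  0.2998523 ]
3.3417 [0.57060514 0.12775653 0.29982392]
```

View pics/w1.png

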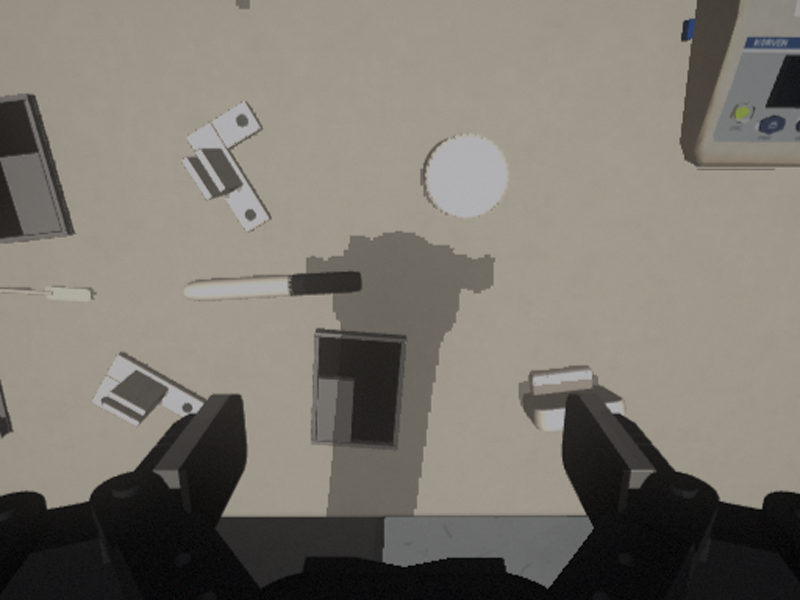

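View pics/w2.png

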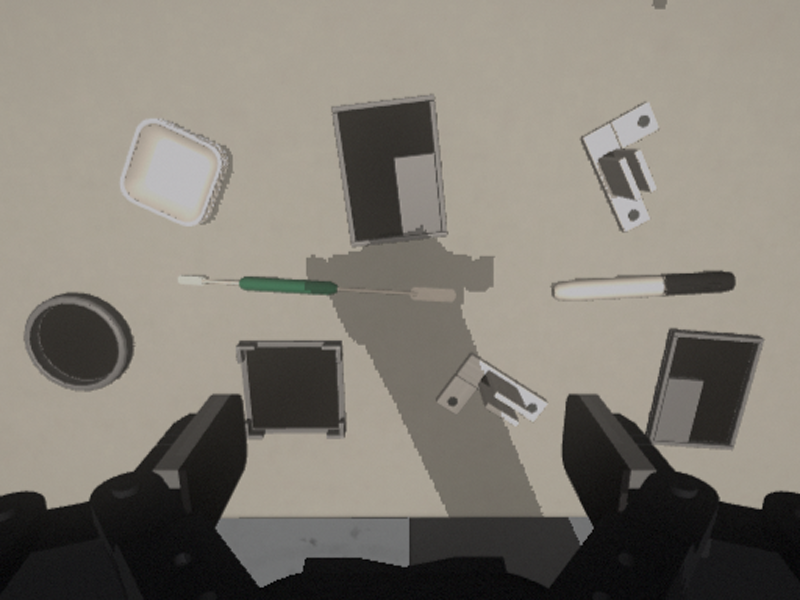

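Both feet, both trays and both holders are clear. Turning directions: the front foot at w2 (495,385) turns left, so it is the left foot. The back foot at w1 (228,165) turns right, so it is the right foot. The front tray is the left one and the back tray the right one. I'll use depth with the outlines to get poses.

```bash
cat >> h.py <<'E'
def cloud(name):
    p,d,cp=load(name); v,u=np.indices(d.shape); K=cp["K"]
    X=np.stack([(u-K[0,2])/K[0,0]*d,(v-K[1,2])/K[1,1]*d,d],-1)@cp["rotation"].T+cp["position"]
    X[d==0]=np.nan; return p,X
def sel(X,c,r,z0,z1):
    m=(np.hypot(X[...,0]-c[0],X[...,1]-c[1])<r)&(X[...,2]>z0)&(X[...,2]<z1); return m
def rect(P):
    (cx,cy),(w,h),a=cv2.minAreaRect((P[:,:2]*1000).astype(np.float32)); return np.round([cx,cy,w,h,a],1)
E
python3 - <<'E'
from h import *
for n in("w1","w2"):
    p,X=cloud(n); print(n)
    P=X[300,200:330:20]; print("bench z std",P[:,2].round(4))
    Z=X[...,2]; m=(Z>0.006)&(Z<0.12)&(X[...,0]>0.39)&(X[...,0]<0.72)&(abs(X[...,1])<0.4)
    m=cv2.morphologyEx(m.astype(np.uint8),cv2.MORPH_OPEN,np.ones((2,2)))
    k,l,st,ce=cv2.connectedComponentsWithStats(m)
    for i in range(1,k):
        if st[i,4]>60:
            q=X[l==i]; print(ce[i].round(0),st[i,4],"z",np.percentile(q[:,2],[5,50,95,99]).round(4),"rect",rect(q))
E
```

```text
w1
bench z std [0.0014 0.0021 0.0011 0.0021 0.0015 0.0024 0.001 ]
[471.  53.] 5985 z [nan nan nan nan] rect [ 670.  -382.3  113.    15.4   28.9]
[ 22. 120.] 2003 z [nan nan nan nan] rect [613.5 109.3  52.5 118.2  68.9]
[146. 106.] 2224 z [nan nan nan nan] rect [nan nan  0.  0.  0.]
[299. 113.] 2359 z [nan nan nan nan] rect [ 620.1 -205.7   62.    44.8   40.1]
[176. 184.] 1493 z [nan nan nan nan] rect [533.3 -56.3  18.4 140.1   4.3]
[ 42. 189.] 249 z [0.001  0.0073 0.0087 0.0092] rect [527.  114.2  52.8  12.7  86.6]
[222. 256.] 1764 z [nan nan nan nan] rect [ 440.  -122.4   72.7  110.1   83.5]
[ 91. 252.] 1699 z [nan nan nan nan] rect [507.   -2.6  43.5 260.8  43.5]
[361. 254.] 1399 z [nan nan nan nan] rect [ 478.  -255.8  220.    68.2   43.9]
[  2. 275.] 64 z [0.0015 0.0092 0.0138 0.0146] rect [406.2 182.9   7.2  25.2  64.9]
w2
bench z std [0.0026 0.0016 0.0013 0.0011 0.0007 0.002  0.002 ]
[260. 117.] 2385 z [nan nan nan nan] rect [620.3 136.3 104.   74.1   6.9]
[400. 105.] 2221 z [nan nan nan nan] rect [622.1 -45.3  81.   51.6  30.2]
[112. 111.] 3405 z [nan nan nan nan] rect [616.6 296.4  48.5  74.4  53.2]
[413. 184.] 1534 z [nan nan nan nan] rect [533.2 -62.8  19.3 148.8   4.2]
[204. 185.] 1021 z [nan nan nan nan] rect [531.8 196.1 220.   10.6  86.4]
[ 66. 217.] 766 z [nan nan nan nan] rect [483.2 375.5  47.5  88.7  80.6]
[444. 256.] 1935 z [nan nan nan nan] rect [ 440.7 -125.2   80.4  107.7   83.2]
[157. 225.] 106 z [0.0043 0.013  0.0153 0.016 ] rect [477.4 257.3  13.   24.4  77.2]
[215. 224.] 87 z [nan nan nan nan] rect [479.  183.2  18.   13.   41.5]
[315. 252.] 1536 z [nan nan nan nan] rect [431.8  52.9  85.6  55.   57.1]
[163. 277.] 85 z [nan nan nan nan] rect [407.  255.3  14.6  22.3  82. ]
[217. 277.] 90 z [0.0007 0.013  0.0154 0.0161] rect [407.8 187.1  15.1  24.2  87.9]
```

```bash
cat > seg.py <<'E'
from h import *
def comp(n,uv,zlo,zhi,zn,rad=60):
    """mask near pixel uv with depth-height in range; biggest cluster; contour rays at nominal height zn"""
    p,d,cp=load(n); _,X=cloud(n); Z=np.nan_to_num(X[...,2],nan=-1)
    Z=cv2.medianBlur(Z.astype(np.float32),3)
    m=((Z>zlo)&(Z<zhi)).astype(np.uint8); v,u=np.indices(Z.shape); m[np.hypot(u-uv[0],v-uv[1])>rad]=0
    k,l,st,_=cv2.connectedComponentsWithStats(m); i=1+np.argmax(st[1:,4]); m=(l==i)
    vv,uu=np.nonzero(m); return ray(cp,uu,vv,zn),np.median(X[m][:,2]),m
E
python3 - <<'E'
from seg import *
def show(t,r): P,z,m=r; print(t,rect(P),"mean",(P[:,:2].mean(0)*1000).round(1),"z",z.round(4),m.sum())
s=512/800
show("Rtray w2",comp("w2",(390*s,170*s),.006,.012,.009))
show("Ltray w1",comp("w1",(360*s,388*s),.006,.012,.009))
show("Ltray w2",comp("w2",(710*s,388*s),.006,.012,.009))
show("pot w1",comp("w1",(466*s,175*s),.060,.075,.068))
show("boats w2",comp("w2",(170*s,170*s),.020,.035,.026))
show("round w2",comp("w2",(78*s,340*s),.010,.018,.014,50))
show("Rfoot up w1",comp("w1",(212*s,172*s),.044,.055,.05,35))
show("Rfoot pl w1",comp("w1",(230*s,165*s),.005,.0115,.008,60))
show("Rfoot up w2",comp("w2",(625*s,170*s),.044,.055,.05,35))
show("Lfoot up w1",comp("w1",(135*s,395*s),.044,.055,.05,35))
show("Lfoot up w2",comp("w2",(505*s,395*s),.044,.055,.05,35))
for t,uv in (("a",(245,350)),("b",(335,350)),("c",(255,427)),("d",(338,427))): show("sq "+t,comp("w2",(uv[0]*s,uv[1]*s),.009,.017,.013,16))
show("timer",comp("w1",(560*s,378*s),.06,.07,.065,40))
for n,(a,b,c,e) in {"w1":(40,260,55,290),"w2":(0,512,50,300)}.items():
    p=cv2.imread(f"pics/{n}.png")
f=np.load("w1.npz")["p"][:,:,::-1]; cv2.imwrite("pics/c1.png",cv2.resize(f[55:155,105:335],None,fx=3.4,fy=3.4,interpolation=cv2.INTER_CUBIC))
f=np.load("w2.npz")["p"][:,:,::-1]; 
cv2.imwrite("pics/c2.png",cv2.resize(f[55:160,70:300],None,fx=3.4,fy=3.4,interpolation=cv2.INTER_CUBIC))
cv2.imwrite("pics/c3.png",cv2.resize(f[200:295,270:500],None,fx=3.4,fy=3.4,interpolation=cv2.INTER_CUBIC))
E
```

```text
Rtray w2 [622.  137.8 102.1  74.    6.4] mean [615.2 127.6] z nan 2412
Ltray w1 [ 444.  -121.    74.1  103.7   85.3] mean [ 437.3 -111. ] z nan 1790
Ltray w2 [ 443.2 -120.1   76.7  104.5   85.4] mean [ 437.3 -112.7] z nan 1980
pot w1 [ 6.213e+02 -2.005e+02  5.220e+01  5.260e+01  5.000e-01] mean [ 621.9 -200.4] z nan 2312
boats w2 [623.5 292.6  64.6  63.5  64.1] mean [624.6 295.3] z nan 1546
round w2 [490.8 390.3  83.1  79.9  89.7] mean [492.5 389.9] z nan 1085
Rfoot up w1 [625.6 -33.1  30.4   7.2  28.7] mean [625.8 -33. ] z nan 207
Rfoot pl w1 [624.9 -43.5  79.9  52.5  28.8] mean [630.9 -35.7] z nan 1446
Rfoot up w2 [625.2 -31.   31.1   7.1  29.2] mean [625.3 -31. ] z nan 201
Lfoot up w1 [452.2  50.4  30.7  21.2  55.8] mean [452.   50.4] z nan 404
Lfoot up w2 [447.1  55.1  31.7   6.9  56. ] mean [447.2  55.2] z nan 139
sq a [484.  258.3  11.5  20.4  44.4] mean [483.9 257.7] z 0.0138 92
sq b [484.4 184.6  19.   10.9  45. ] mean [484.1 185. ] z nan 74
sq c [412.9 255.8  17.6  13.9   5.2] mean [410.1 257.4] z nan 66
sq d [410.1 183.9  11.6  20.3  46.8] mean [410.1 184.9] z 0.0137 75
timer [ 449.5 -267.    20.2   19.    89.8] mean [ 448.7 -267.6] z 0.0643 242
```

View pics/c1.png

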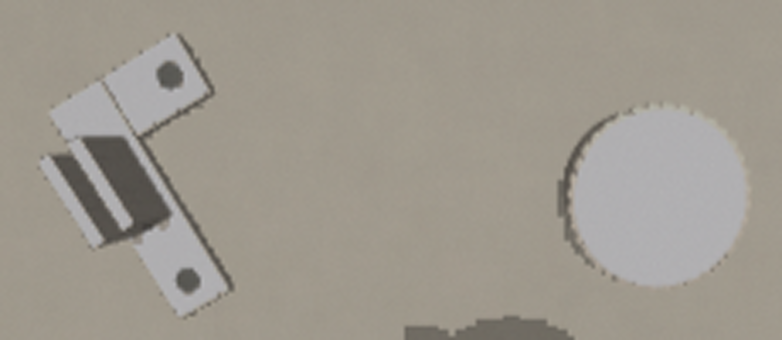

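View pics/c3.png

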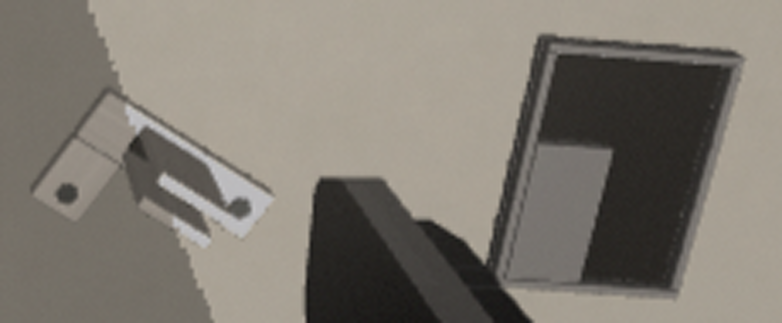

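```bash
python3 - <<'E'
from seg import *
s=512/800
def show(t,r): P,z,m=r; print(t,rect(P),m.sum())
show("Lfoot pl w2",comp("w2",(490*s,385*s),.005,.0115,.008,45))
show("Lfoot pl w1",comp("w1",(145*s,390*s),.005,.0115,.008,48))
# colour: square holder dark floor, boats white
p,d,cp=load("w2"); g=p.max(2)
def blob(m,uv,z,rad):
    v,u=np.indices(m.shape); m=(m&(np.hypot(u-uv[0],v-uv[1])<rad)).astype(np.uint8)
    k,l,st,_=cv2.connectedComponentsWithStats(m); i=1+np.argmax(st[1:,4]); vv,uu=np.nonzero(l==i); P=ray(cp,uu,vv,z); return rect(P),len(P)
print("sq floor",blob(g<70,(295*s,388*s),.003,55))
print("round floor",blob(g<70,(78*s,342*s),.003,40))
for th in(185,200,215): print("boats white",blob(p.min(2)>th,(170*s,172*s),.027,50))
print(p[110,60:160:6].tolist())
P=[comp("w2",(a*s,b*s),.009,.017,.013,16)[0] for a,b in((245,350),(335,350),(255,427),(338,427))]
print("sq all",rect(np.vstack(P)))
cv2.imwrite("pics/c2.png",cv2.resize(p[55:160,60:160,::-1],None,fx=5,fy=5,interpolation=cv2.INTER_CUBIC))
E
```

```text
Lfoot pl w2 [435.2  55.3  81.3  52.9  56. ] 947
Lfoot pl w1 [435.7  54.4  80.   54.5  56.2] 885
sq floor (array([448.3, 222.9,  82.6,  77.5,  89.7]), 2880)
round floor (array([485.7, 400.1,  70.3,  68.5,  89.8]), 2169)
boats white (array([623.4, 288.6,  38. ,  38.4,  64.3]), 1136)Traceback (most recent call last):
  File "<stdin>", line 13, in <module>
  File "<stdin>", line 10, in blob
    return _wrapfunc(a, 'argmax', axis=axis, out=out, **kwds)
    return bound(*args, **kwds)
ValueError: attempt to get argmax of an empty sequence
```

View pics/c2.png

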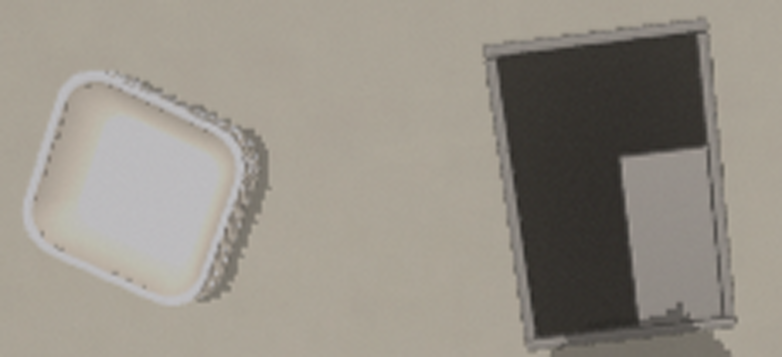

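```bash
cat >> h.py <<'E'
def jcost(q0,q): return np.max(np.abs(np.array(q)-q0))
def choose(pick,place,hi=0.16):
    """pick/place=(x,y,z,yaw). returns flip giving reachable and least motion"""
    best=None; q0=np.array(sense()["joint_pos"])
    for f in(0,np.pi):
        qs=[inverse_kinematics([p[0],p[1],z],down(p[3]+f)) for p in(pick,place) for z in(hi,p[2])]
        if any(q is None for q in qs): continue
        c=jcost(q0,qs[0])+jcost(qs[0],qs[2])
        print("flip",f,round(c,2),np.round(qs[2],2))
        if best is None or c<best[0]: best=(c,f)
    return best[1]
def pickup(p,f,openg,N,hi=0.16):
    command_gripper(openg); movep([p[0],p[1],hi],down(p[3]+f)); 
    move_l([p[0],p[1],p[2]],feed=0.1); command_gripper(0.0,N)
    s=sense(); print("gap",s["finger_gap"],s["position"].round(4),s["wrist_force"].round(1))
    move_l([p[0],p[1],hi],feed=0.15); s=sense(); print("lift gap",s["finger_gap"],s["wrist_force"].round(1),s["time_s"])
def place(p,f,openg,hi=0.16):
    movep([p[0],p[1],hi],down(p[3]+f)); move_l([p[0],p[1],p[2]+0.015],feed=0.12)
    hit=move_l([p[0],p[1],p[2]-0.002],feed=0.03,until_force=4)
    s=sense(); print("hit",hit,s["position"].round(4),s["wrist_force"].round(1))
    command_gripper(openg); move_l([p[0],p[1],hi],feed=0.15); print("t",sense()["time_s"])
E
python3 - <<'E'
from h import *
r=np.deg2rad
a=(.4512,.0515,.040,r(56.1)); b=(.4484,-.1360,.043,r(-4.7))
f=choose(a,b); pickup(a,f,.045,40); wshot("g1")
E
```

```text
flip 0 1.54 [ 0.45  0.27 -0.29  2.1   0.11  0.79 -1.56]
flip 3.141592653589793 4.24 [ 0.9   0.37 -0.84  2.07  0.37  0.85  1.33]
gap 0.01569057397252733 [0.4515 0.0515 0.0405] [-1.5 -0.3  4.8]
lift gap 0.015749232616559597 [-0.3  0.4 -1.9] 7.4667
```

View pics/g1.png

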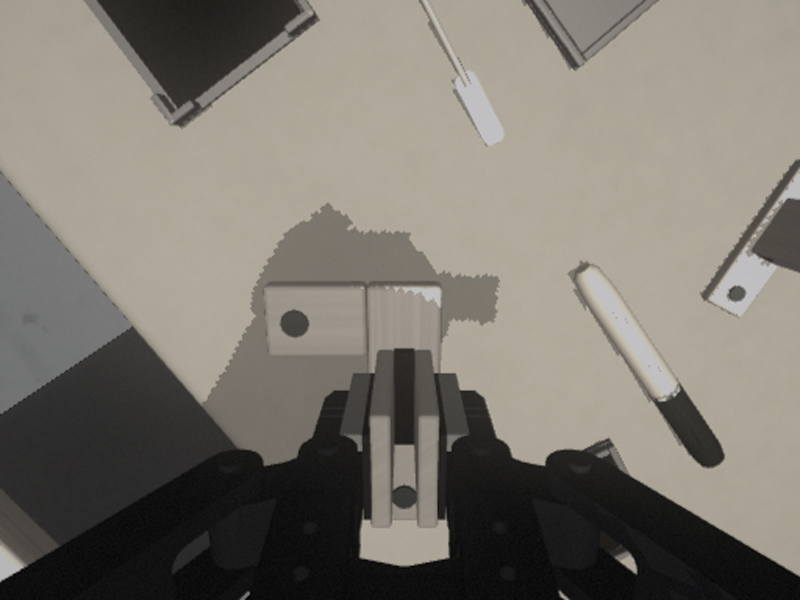

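The left foot is held squarely: upright between the pads near (405,440), short leg to the left, flat. Placing it now.

```bash
python3 - <<'E'
from h import *
r=np.deg2rad
b=(.4484,-.1360,.0435,r(-4.7))
place(b,0,.045); wshot("g2")
E
```

```text
hit True [ 0.4483 -0.136   0.0434] [-0.  -0.5  4. ]
t 11.1167
```

View pics/g2.png

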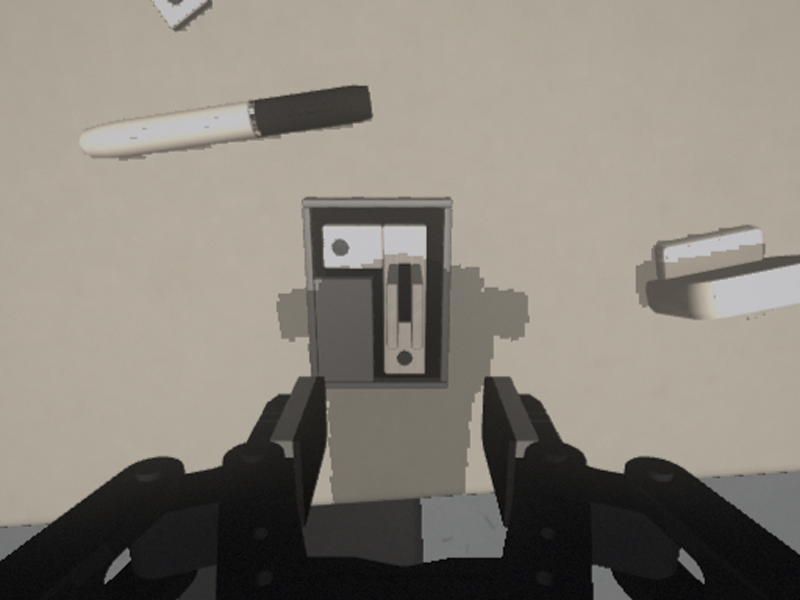

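The left foot lies flat in the left tray with dark gaps all round it (frame 303–452 × 198–388), and the timer at (710,270) is untouched. Next is the right foot.

```bash
python3 - <<'E'
from h import *
r=np.deg2rad
a=(.6230,-.0280,.040,r(28.8)); b=(.6263,.1534,.0435,r(6.4))
f=choose(a,b); pickup(a,f,.045,40); wshot("g3")
place(b,f,.045); 
wshot("g4")
movep([.58,.25,.3],down(0)); wshot("w3"); print(f,sense()["time_s"])
E
```

```text
flip 0 1.03 [-0.02  0.55 -0.4   1.69  0.25  0.96 -1.97]
flip 3.141592653589793 3.63 [ 0.42  0.83 -1.18  1.66  0.82  1.22  0.74]
gap 0.015520827007491432 [ 0.6234 -0.028   0.0406] [-0.5  0.   2.9]
lift gap 0.01540319448784941 [ 0.3 -1.  -2.1] 14.8833
hit True [0.6261 0.1533 0.0435] [-0.7 -0.   4.7]
t 18.5167
0 19.3583
```

View pics/g4.png

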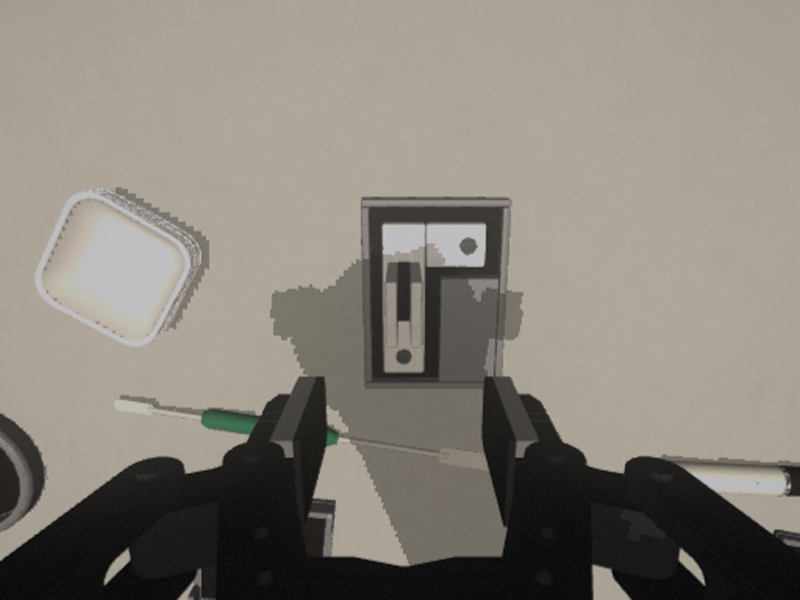

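View pics/w3.png

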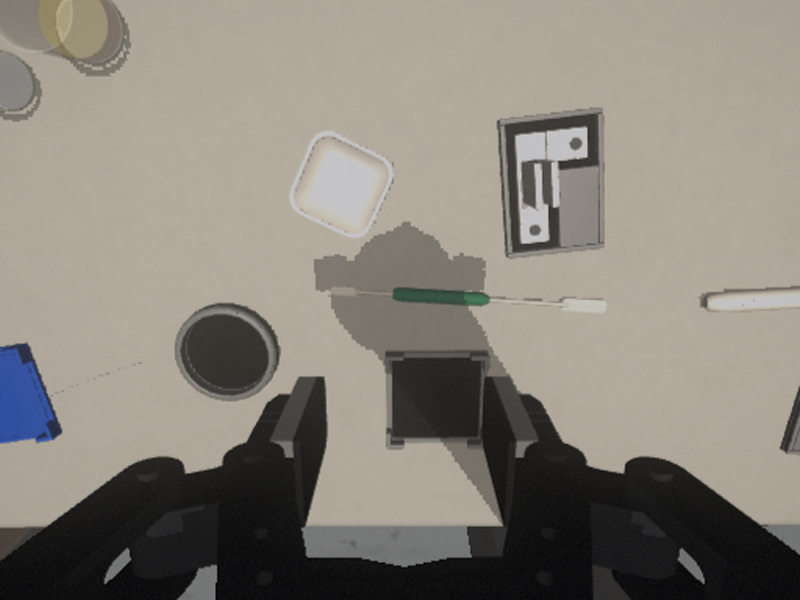

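Both feet are seated. w3 shows the boats at (342,185), the round holder at (228,351) and the square holder at (437,398). I'll measure those from here.

```bash
python3 - <<'E'
from seg import *
s=512/800
p,d,cp=load("w3")
def show(t,r): P,z,m=r; c,R=cv2.minEnclosingCircle((P[:,:2]*1000).astype(np.float32)); print(t,rect(P),"circ",np.round(c,1),round(R,1),m.sum())
print("manual boats",ray(cp,[342*s],[184.5*s],.028)[0].round(4))
show("boats",comp("w3",(342*s,185*s),.020,.035,.027,50))
show("round",comp("w3",(228*s,351*s),.0105,.018,.014,45))
p2=p.max(2); v,u=np.indices(p2.shape)
def blob(m,uv,z,rad):
    m=(m&(np.hypot(u-uv[0],v-uv[1])<rad)).astype(np.uint8)
    k,l,st,_=cv2.connectedComponentsWithStats(m); i=1+np.argmax(st[1:,4]); vv,uu=np.nonzero(l==i); P=ray(cp,uu,vv,z); return P
P=blob(p2<75,(228*s,351*s),.014,40); print("round dark@14",rect(P)); 
P=blob(p2<75,(228*s,351*s),.003,40); print("round dark@3",rect(P)); 
C=np.array([(387,352),(487,352),(387,446),(485,446)])*s
print("sq manual",(ray(cp,C[:,0],C[:,1],.013)*1000).round(1))
P=[comp("w3",(a*s,b*s),.009,.017,.013,13)[0] for a,b in((393,357),(480,357),(393,440),(478,440))]
print("sq all",rect(np.vstack(P)),[rect(x)[:4] for x in P])
cv2.imwrite("pics/c4.png",cv2.resize(p[70:300,100:330,::-1],None,fx=2.6,fy=2.6,interpolation=cv2.INTER_CUBIC))
E
```

```text
manual boats [0.6242 0.2919 0.028 ]
boats [623.4 293.1  62.5  62.4  64. ] circ [623.3 293.2] 38.3 1405
round [490.2 391.7  80.9  80.6  89.8] circ [490.5 391.2] 41.3 965
round dark@14 [489.1 392.5  68.6  67.3  89.8]
round dark@3 [484.7 396.5  70.5  69.1  89.8]
sq manual [[491.4 262.   13. ]
 [491.2 181.7  13. ]
 [405.9 262.9  13. ]
 [405.6 179.8  13. ]]
sq all [446.5 222.1  82.4  85.6  89.3] [array([484.4, 258.7,  10.8,  18.6]), array([484.2, 185.1,  19. ,  10.6]), array([412.5, 256.5,  14.6,  14.9]), array([409.9, 188.9,  15.1,  12.9])]
```

View pics/c4.png

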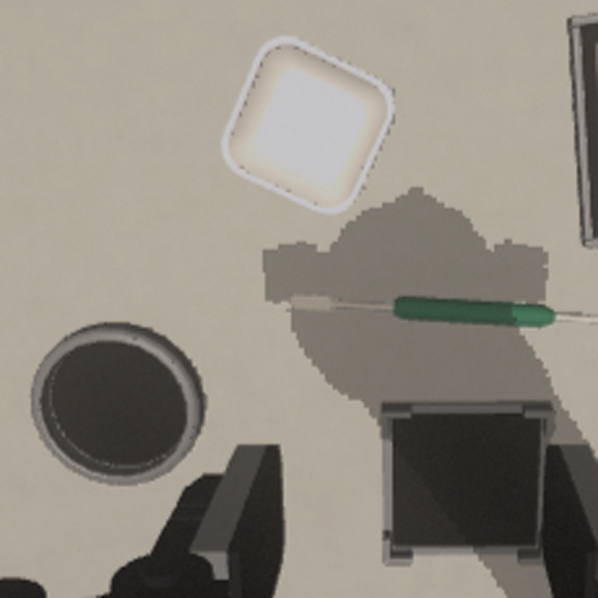

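```bash
python3 - <<'E'
from h import *
r=np.deg2rad
best=None;q0=np.array(sense()["joint_pos"])
for k in range(-2,2):
    y1=r(-26+90*k);y2=r(-.3+90*k)
    q1=inverse_kinematics([.6237,.2925,.033],down(y1));q2=inverse_kinematics([.4475,.2218,.037],down(y2))
    if q1 is None or q2 is None: continue
    c=jcost(q0,q1)+jcost(q1,q2); print(k,round(c,2))
    if best is None or c<best[0]: best=(c,k)
k=best[1]
a=(.6237,.2925,.033,r(-26+90*k)); b=(.4475,.2218,.0365,r(-.3+90*k))
pickup(a,0,.085,25); wshot("g5"); print(k)
E
```

```text
-2 2.69
-1 4.07
0 0.89
1 1.33
gap 0.0593051920646372 [0.6241 0.2927 0.0337] [-0.   0.5  2.6]
lift gap 0.05931163005379002 [ 0.5 -0.5 -0.2] 23.2667
0
```

View pics/g5.png

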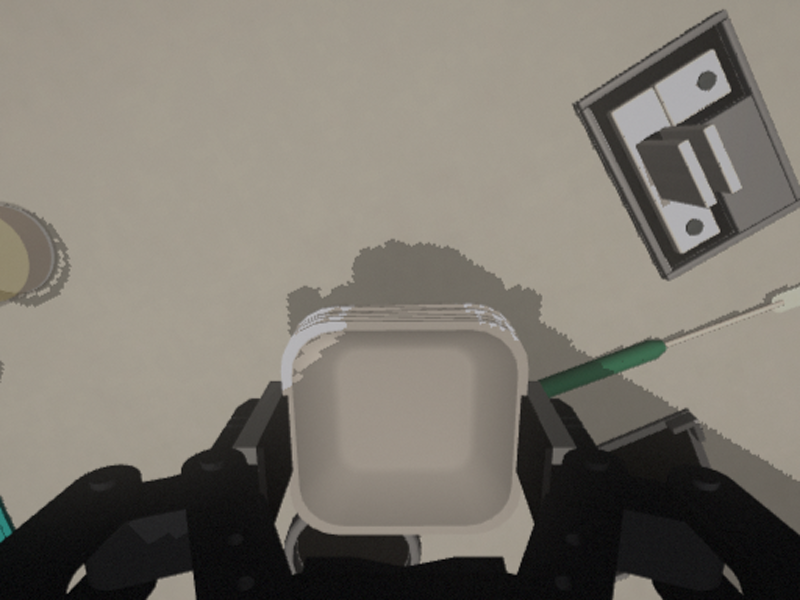

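The boats are held square and level: rim at columns 283–528, rows about 325–533. I'll check the offset along tool y, then place them.

```bash
python3 - <<'E'
from h import *
p,d,cp=load("g5"); s=512/800; st=sense()
z=st["position"][2]-.0335+.028
P=ray(cp,np.array([405,405,283,528])*s,np.array([327,533,440,440])*s,z)
loc=(P-st["position"])@st["tcp_rot"]; print((loc*1000).round(1)); oy=loc[:2,1].mean(); print(oy)
oy = oy if abs(oy)<.006 else 0
r=np.deg2rad; y=r(-.3); c=np.array([.4475,.2218])-oy*down(y)[:2,1]
place((c[0],c[1],.0365,y),0,.085); wshot("g6")
E
```

```text
[[  5.5  29.   -0.5]
 [  5.5 -31.1  -0.5]
 [  5.4  -2.1 -32.3]
 [  5.6  -2.2  31.5]]
-0.0010845278901588339
hit True [0.4486 0.2216 0.0364] [ 0.2 -0.6  4.2]
t 27.025
```

View pics/g6.png

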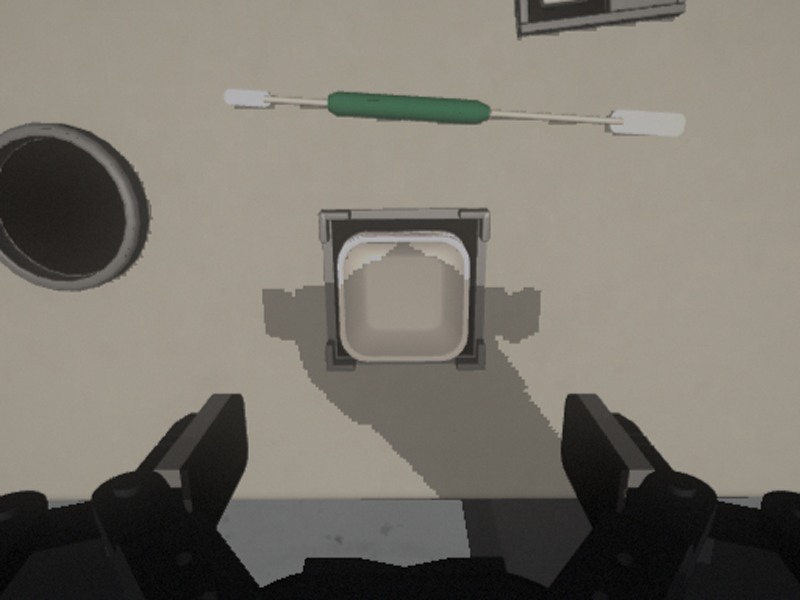

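The boats sit flat inside all four corners. Next is the pot.

```bash
python3 - <<'E'
from h import *
r=np.deg2rad
best=None;q0=np.array(sense()["joint_pos"])
for y in np.arange(-60,61,15):
    q1=inverse_kinematics([.6217,-.2004,.050],down(r(y)))
    if q1 is None: continue
    for y2 in np.arange(-60,61,15):
        q2=inverse_kinematics([.490,.3915,.053],down(r(y2)))
        if q2 is None: continue
        c=jcost(q0,q1)+jcost(q1,q2)
        if best is None or c<best[0]: best=(c,y,y2)
print(best); _,y1,y2=best
pickup((.6217,-.2004,.050,r(y1)),0,.085,30,hi=.2); wshot("g7")
place((.490,.3915,.0535,r(y2)),0,.085,hi=.2); wshot("g8")
E
```

```text
(np.float64(1.1305624261201699), np.int64(-60), np.int64(45))
gap 0.05313887443255194 [ 0.6219 -0.2005  0.0505] [-0.6  0.8  2.9]
lift gap 0.05325147139382982 [ 0.1  0.5 -1.2] 32.1667
hit True [0.4902 0.391  0.0532] [0.  0.8 2.5]
t 37.7083
```

View pics/g7.png

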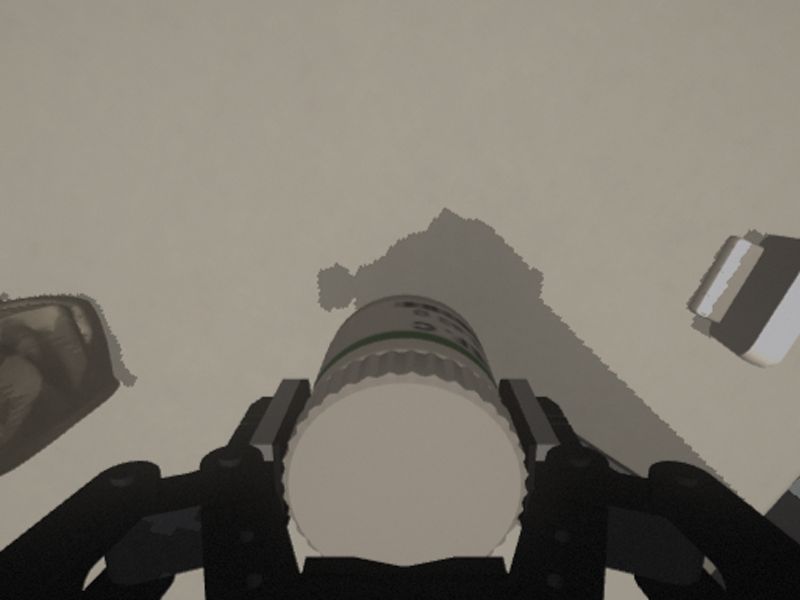

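View pics/g8.png

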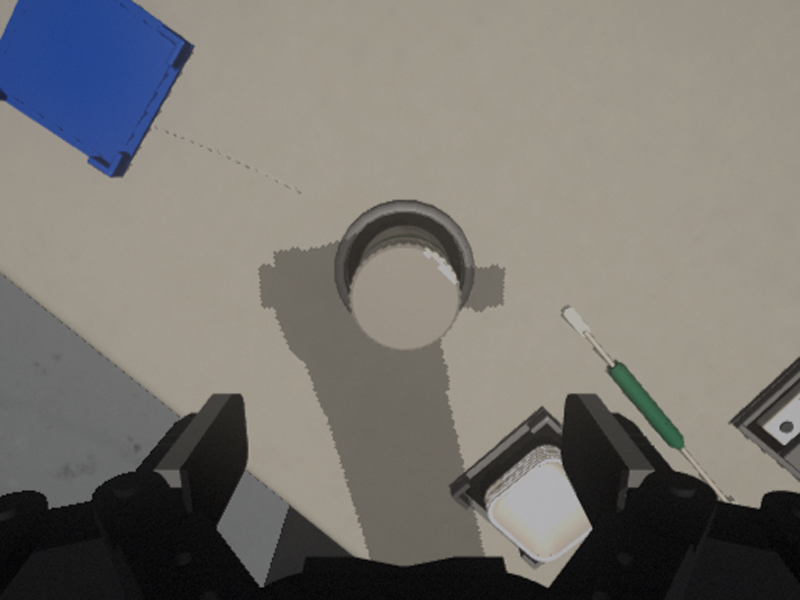

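The pot stands in the round holder. I'll measure everything once more from above, then hand in.

```bash
python3 - <<'E'
from h import *
movep([.57,.26,.3],down(0)); wshot("v1")
movep([.57,-.10,.3],down(0)); wshot("v2"); print(sense()["time_s"])
E
python3 - <<'E'
from seg import *
def px(cp,X):
    q=(np.array(X)-cp["position"])@cp["rotation"]; return cp["K"][0,0]*q[0]/q[2]+cp["K"][0,2],cp["K"][1,1]*q[1]/q[2]+cp["K"][1,2]
def show(t,n,X,lo,hi,rad):
    cp=load(n)[2]; P,_,m=comp(n,px(cp,X),lo,hi,X[2],rad); _,C=cloud(n); print(t,rect(P),"z",np.nanmedian(C[m][:,2]).round(4))
    return P
show("pot top","v1",(.490,.391,.071),.062,.08,45)
show("boats","v1",(.448,.222,.03),.022,.038,42)
for t,n,X in(("L","v2",(.4484,-.136,.053)),("R","v1",(.6263,.1534,.053)),("R","v2",(.6263,.1534,.053))):
    show(t+" upright",n,X,.046,.060,25)
    cp=load(n)[2]
show("timer","v2",(.449,-.267,.065),.06,.07,40)
E
```

```text
39.9667
pot top [493.6 391.5  51.8  56.    8.2] z 0.0723
boats [4.491e+02 2.225e+02 6.520e+01 6.260e+01 2.000e-01] z 0.0282
L upright [ 448.1 -140.     6.2   32.8   85.5] z 0.0539
R upright [626.2 149.7  29.4   7.2   5.5] z 0.0536
R upright [626.1 151.9  30.   21.4   6.4] z 0.0529
timer [ 450.2 -284.8   19.1   54.3    7.5] z 0.0649
```

View pics/v1.png

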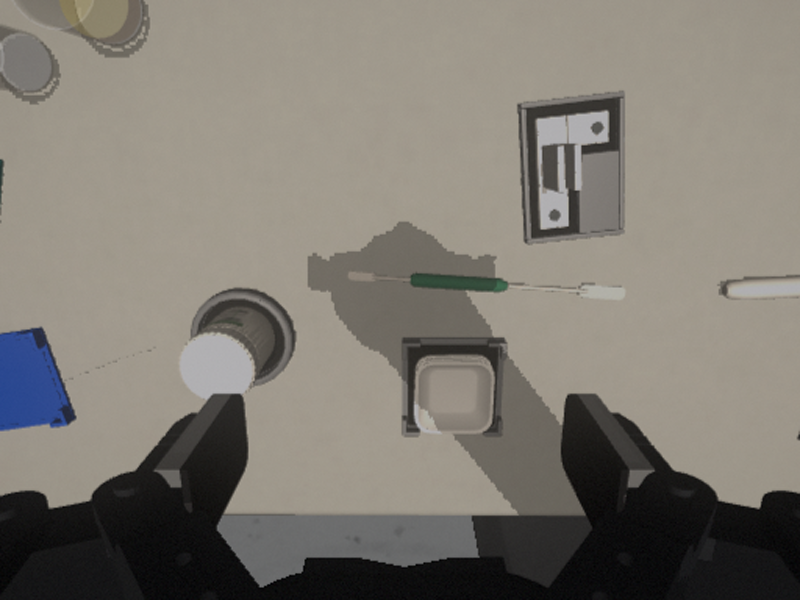

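View pics/v2.png

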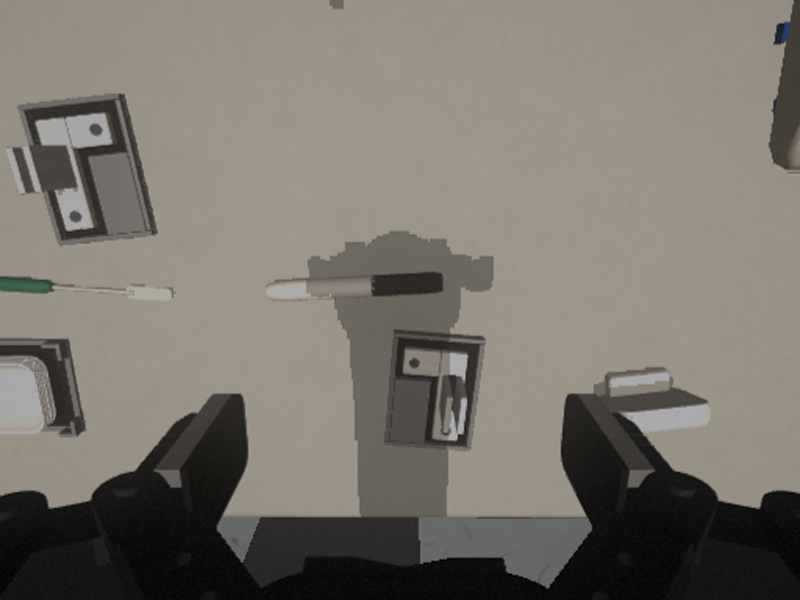

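The parts measure as seated. The timer reading differs from the first one, where a finger partly hid it, so I'll check it in the fixed top camera before handing in.

```bash
python3 - <<'E'
from h import *
a=np.load("top0.npz")["p"]; b,_=camera("top")
sl=(slice(200,235),slice(365,405))
print("timer mean diff",np.abs(a[sl].astype(int)-b[sl]).mean(), "ref noise",np.abs(a[230:260,300:340].astype(int)-b[230:260,300:340]).mean())
d,_=cv2.phaseCorrelate(a[sl].mean(2),b[sl].mean(2)); print("shift px",d)
E
```

```text
timer mean diff 57.10071428571428 ref noise 25.289166666666667
shift px (-0.023530123256371382, -0.054611266632239364)
```

The shift reads as zero, but the grey levels differ. I'll look at the picture.

```bash
python3 - <<'E'
from h import *
b,_=camera("top"); cv2.imwrite("pics/top1.png",cv2.resize(b[:,:,::-1],(800,600)))
print(sense()["time_s"])
E
```

```text
40.0667
```

View pics/top1.png

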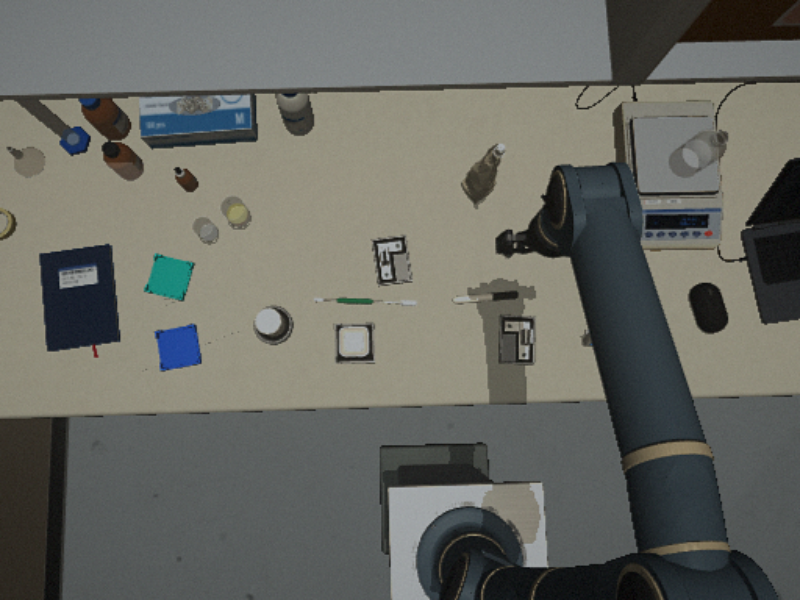

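The forearm is hiding the timer in this view, so that shift number says nothing. I'll compare the timer's top edge in the two wrist views, w1 and v2, instead.

```bash
python3 - <<'E'
from h import *
s=.64
for n,u,v in(("w1",[531,592],[381,374]),("v2",[607,671],[384,377])):
    P=ray(load(n)[2],np.array(u)*s,np.array(v)*s,.065); print(n,P.round(4).tolist())
finish_job()
E
```

```text
w1 [[0.4791, -0.2512, 0.065], [0.4844, -0.2943, 0.065]]
v2 [[0.4782, -0.2423, 0.065], [0.4838, -0.2873, 0.065]]
the job is handed in; nothing more can be done
```

All four parts are in their holders and the job is handed in, at about 40 s of the 106 s limit. My last check on the timer did not settle whether it had moved.

| Part | Last reading | Target |
|---|---|---|
| Left foot | flat, yaw within about 1°; upright top at 53.9 mm; the one ridge seen fits an offset of 1 mm or less | left tray, top at 53 mm |
| Right foot | within 2 mm, flat, yaw within about 1°; upright top at 53–54 mm | right tray, top at 53 mm |
| Pot | within 4 mm in a partly hidden view; top at 72 mm | round holder, top at 71 mm |
| Boats | within 2 mm, yaw matched; top at 28 mm | square holder, top at 29–31 mm (the boats' height is given two ways) |

- **Placing:** Each part was lowered until it touched down, at the expected height, and released. The gripper then lifted clear and was touching nothing at hand-in.
- **Check that failed:** I tried to compare the timer in the top camera before and after, but the forearm hid it, so that zero shift means nothing.
- **Checks that disagreed:** Hand-read points on the timer's edge came out 7–9 mm apart in y between the first and last wrist views. The edge I picked may be lower than the 65 mm I assumed, which could explain it. An automatic reading differed by 18 mm, but a finger partly hid the timer in the first view.
- **Timer overall:** It was standing upright in the last wrist picture, no move went close to it, and even the larger difference is under the 30 mm limit.

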